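# Raise the folded bail of the scrap pail and hang the pail on the twin-prong rack

### The job

Clear the small steel scrap pail off the counter: swing its folded-down wire handle upright while the pail stays standing where it is, then lift the pail by the handle and hang it on the two-pronged rack so that the handle's wire lies in the dip of both prongs. Set its weight down on the prongs gently, neither dropping it onto them nor pushing it down, let go so that it hangs level and still, and leave the other things on the counter where they are.

Things in the scene. Friction and masses are not known exactly. Their poses are not given: they have to be found in the camera images.
- pail: Loose tapered steel pail, 100 mm high, outer diameter 124 mm at the rim and 100 mm at the foot, wall 3 mm, 0.25 to 0.5 kg with its handle. Origin at the centre of its underside, z up. The wire handle (bail) pivots on two ears on the pail's y axis, 138 mm apart and 90 mm above the underside. At the start it is folded down to the pail's -x side.
- bail_grip (a point): Centre of the wooden sleeve (16 mm thick, 30 mm long, along the pail's y) in the middle of the bail, 90 mm from the pivot axis. The bail's 5 mm wire has a straight top 100 mm long: 35 mm of bare wire each side of the sleeve. Folded, the sleeve lies outside and a little above the rim, free below, with under 20 mm to the rim. z points away from the pivots.
- bail (a joint): Angle of the bail about the pail's y axis: 0 = upright, +1.5 = fully folded to the pail's -x side (stop), -1.5 = folded to the +x side (stop). The pivots are slightly stiff (0.03 N m, under 1 N at the sleeve), so the bail stays at whatever angle it is left. The sleeve does not spin on the wire and rubs on a finger (friction about 0.6 to 1): a steep finger that only pushes inward jams and tips the pail, one tilted under the sleeve and drawn upward swings it.
- rack: Fixed steel rack. Origin on the counter right below the middle of the prongs' seat, z up. Foot (70 x 130 mm) and post (16 mm thick, 265 mm high) stand at x = +112 mm in its frame. A collar on the post carries two prongs (7 mm bar, centre lines at y = +-32 mm, joined only at the post, 57 mm free between them for the fingers) that reach from the post to -x over the origin.
- rack_seat (a point): Middle of the seat between the prongs, on their centre line, IF the collar stood at mid height (220 mm). The collar's true height is not measured: it is clamped anywhere from 15 mm lower to 15 mm higher. Axes as the rack's. The prongs do not give. The collar is easily strained: the pail must never bear on it with more than 15 N (its weight is at most 5 N).
- rack_tips (a point): Midway between the prongs' upturned tips, 22 mm to -x of the seat and 22 mm above it (centre lines), also as for a collar at mid height. From the tips each prong slopes down to the seat (18 mm of level bar about x = 0), then rises 12 mm and runs level to the post. Hung, the wire lies across both seats along the rack's y, 6 mm above the seat's centre line, sleeve midway.
- teacup: Bystander: a porcelain teacup, to be left alone. Origin at the centre of its underside.
- tin: Bystander: a steel spice tin, to be left alone. Origin at the centre of its underside.
- paddle: Bystander: a bamboo rice paddle, to be left alone. Origin at the centre of its underside.
- spatula: Bystander: an orange silicone spatula, to be left alone. Origin at the centre of its underside.
- saucebowl: Bystander: a small ceramic sauce bowl, to be left alone. Origin at the centre of its underside.
- jar: Bystander: a glass jar, to be left alone. Origin at the centre of its underside.

How it is judged:
On the way, in this order (a step that is already met when the one before it is completed fails the run):
1. the bail is swung upright while the pail stands on the counter where it was (value of joint bail between -0.3 and 0.3 rad and height (world z) of pail below 0.008 m and distance of pail from where it was at the start of the episode below 0.05 m), for 0.2 s.
2. the pail is lifted clear of the counter by its bail (height (world z) of pail above 0.03 m and contact force between pail and rack below 0.1 N), for 0.1 s.
3. the pail's bail bears on the prongs at their seats (contact force between pail and rack above 1.5 N and height (world z) of pail above 0.015 m and x of bail_grip in the frame of rack between -0.012 and 0.012 m and y of bail_grip in the frame of rack between -0.016 and 0.016 m), for 0.2 s.
At the end, for the whole second after the job is handed in: The pail hangs from the rack, let go and still (under 40 mm/s): its bail bears on the prongs with over 1.5 N, the sleeve's centre within 12 mm in x and 16 mm in y of the middle of the seat in the rack's frame, the pail's underside over 15 mm above the counter and its axis within 0.3 rad of vertical (all of step 3 and angle between pail's own z axis and vertical below 0.3 rad and linear speed of pail below 0.04 m/s and angular speed of pail below 0.4 rad/s); the robot touches nothing.
It fails at once if the pail presses or drops on the rack with more than 15 N (contact force between pail and rack above 15 N).
It fails at once if the pail is let go in the air: clear of the counter with neither the fingers nor the prongs holding it (height (world z) of pail above 0.02 m and contact force between pail and the fingers below 0.2 N and contact force between pail and rack below 0.2 N).
It fails at once if the pail is tipped more than 0.6 rad (angle between pail's own z axis and vertical above 0.6 rad).
It fails at once if a bystander is moved more than 30 mm (distance of any of teacup, tin, paddle, spatula, saucebowl, jar from where it was at the start of the episode above 0.03 m).
It also fails if it takes over 72 s, if anything falls off the work surface, if the arm or the gripper's body presses on something with over 40 N, if the wrist force passes 120 N, or if a joint passes its speed limit or range.

### The arm

A 7-joint arm with a two-finger parallel gripper is mounted at the origin on the work surface. World frame = base frame: x ahead of the robot, y to its left, z up, the work surface at z = 0. Lengths are in m, angles in rad, forces in N, time in s.
With the tool pointing down it reaches from about 0.4 to 0.925 m from the base axis. Payload 4.1 kg.
Tool frame: the origin (TCP) lies at the very end of the fingers, on their centre line; the grasp point (between the pads) lies 19 mm behind it; z points along the fingers, y is the direction in which the jaws open and shut (so a half turn about z gives the same grasp; the last joint's range is limited). The gripper opens to 85 mm and grips with 20 to 120 N. Pads are 22 mm wide; open, the fingers measure 114 mm over their backs; the gripper's body (76 mm by 85 mm) begins 54 mm behind the grasp point. The pads swing forward as they close: fully open they stand 13 mm farther back than shut.
Start: joints at [-1.255, 0.398, 0.045, 1.537, -0.019, 1.207, -0.051], TCP at [0.262, 0.595, 0.231] pointing down, gripper open.
Joint ranges: [-2.82, 2.82], [-0.49, 2.23], [-1.37, 1.46], [0, 2.46], [-1.36, 4.5], [0.23, 2], [-2.94, 2.94]. Speed limits (rad/s): [2.57, 2.57, 3.14, 3.14, 3.14, 3.14, 3.14].

### API

Orientations are given as a unit quaternion [w, x, y, z].
In Python, from cell import ctrl, gripper_to, monitor, viewer, job_done gives the robot as it stands. The module is installed in compiled form; this text tells all that it offers. Calls block until the motion is done:
- ctrl.move_to(position, orientation): joint-space move of the TCP to a pose.
- ctrl.move_l(position, speed=0.15, orientation=None, contact_N=None): straight line of the TCP; orientation=None keeps the orientation; speed is the mean speed in m/s. With contact_N (N) it stops when the force on the tool has changed by that much, and returns True; else False.
- ctrl.set_joints(angles): joint-space move.
- gripper_to(opening): opening from 0.0 (shut) to 1.0 (fully open); the grip force is fixed at half the most; returns when the fingers have stopped.
- ctrl.sleep(seconds).
- ctrl.ik(position, orientation): joint angles nearest the present ones, or None.
- monitor.read_state(): the state.
- viewer.camera(name): name is "side" or "top" or "wrist"; returns the picture (400x640x3 uint8, red, green, blue); there is no depth.
- viewer.camera_info(name): a dict with "intrinsics" (3x3 intrinsics, pixels), "k1" (the pictures are not rectified: a ray, as slopes to the right and down, at radius r is drawn at 1 + k1 r^2 times it, then the intrinsics apply), "extrinsics" (4x4, takes a point from camera to world coordinates). Camera axes: x right, y down, z forward; pixel columns grow to the right and rows downward; lengths in m; the calibration is good to about 2 mm. A picture is of the moment at which its call begins: read the wrist's pose just before it. camera_info takes no time and is no camera call; for the wrist camera it gives the pose at the moment of the call.
A pose or a line that the arm cannot do raises ctrl.MotionError and nothing moves.
- job_done(): hands the job in, once; it reports no verdict.
Trained networks look in the newest picture that a camera, given by its name, has taken for a name from the list of things; names that differ only in an ending like _2 or _b are one class to them, and where a whole thing is asked for, a point or a joint stands for the part that bears it (a point fixed in the world has none). Each returns a list of dicts, best first, with "confidence" (0 to 1); they miss things now and then, are a little off and sometimes report something else, mostly with a low value. They report only what shows in the picture. A call takes as long as a camera call.
- viewer.spot_in(name, camera): "uv" ([column, row] in pixels, amid what is visible of it).
- viewer.landmark_of(name, camera): "uv" ([column, row] in pixels: a listed point, or the origin of a listed thing).
The state is a dict: "time": time; "q": joint angles; "joint_vel": joint speeds; "tau": joint torques, N m; "tool_pos": TCP position; "ee_rot": TCP orientation; "ft_force": force on the tool from outside, world axes, zero at the start; "torque": the same for the moment, N m; "grip_width": opening from 0.0 (shut) to 1.0 (fully open).
Only numpy, scipy, OpenCV 4.12 (cv2) and the standard library are available. Lean on these libraries where they do the work, as an engineer would, in place of code of your own. Each camera call takes 0.05 s, during which the arm holds its last target.

## Working session

There is one attempt and no reset: what is moved stays moved. The work goes in short steps, each a Python script; the robot and the scene stay as the last script left them, time stands still between calls to the robot, and variables do not carry over. Pictures are saved under pics/ and viewed, and the job is handed in when it is done.

```bash
mkdir -p pics; ls
cat > h.py <<'E'
import numpy as np, cv2
from cell import ctrl, gripper_to, monitor, viewer, job_done
from scipy.spatial.transform import Rotation as R
def snap(cam,fn):
    im=viewer.camera(cam); cv2.imwrite('pics/'+fn,im[:,:,::-1]); return im
def proj(p,info):
    E=np.array(info['extrinsics']);K=np.array(info['intrinsics']);k=info['k1']
    c=np.linalg.inv(E)@np.r_[p,1]; s=c[:2]/c[2]; s=s*(1+k*(s@s)); return K[:2,:2]@s+K[:2,2]
def ray(uv,info):
    E=np.array(info['extrinsics']);K=np.array(info['intrinsics']);k=info['k1']
    d=(np.array(uv)-K[:2,2])/np.array([K[0,0],K[1,1]]); s=d.copy()
    for _ in range(30): s=d/(1+k*(s@s))
    v=E[:3,:3]@np.r_[s,1]; return E[:3,3],v/np.linalg.norm(v)
def atz(uv,info,z):
    o,v=ray(uv,info); return o+v*(z-o[2])/v[2]
def tri(rays):
    A=np.zeros((3,3));b=np.zeros(3)
    for o,v in rays:
        P=np.eye(3)-np.outer(v,v);A+=P;b+=P@o
    x=np.linalg.solve(A,b); return x,[np.linalg.norm((np.eye(3)-np.outer(v,v))@(x-o)) for o,v in rays]
def st():
    s=monitor.read_state(); print('t',round(s['time'],2),'p',np.round(s['tool_pos'],4),'q',np.round(s['ee_rot'],3),'F',np.round(s['ft_force'],2),'w',round(s['grip_width'],3)); return s
E
python3 - <<'E'
from h import *
st()
for c in ['side','top','wrist']:
    snap(c,c+'0.png'); i=viewer.camera_info(c); print(c,np.round(i['extrinsics'],3).tolist(),np.round(i['intrinsics'],1).tolist(),i['k1'])
    for n in ['pail','bail_grip','rack','rack_seat','rack_tips']:
        if c=='wrist' and n!='pail': continue
        print(n,[(np.round(d['uv'],1).tolist(),round(d['confidence'],2)) for d in viewer.landmark_of(n,c)][:3])
st()
E
```

```text
pics
t 0.0 p [0.2616 0.5943 0.2303] q [-0.     0.206  0.979 -0.001] F [-0.16 -0.71 -0.51] w 0.999
side [[0.957, -0.206, 0.205, 0.234], [-0.291, -0.657, 0.695, -0.865], [-0.009, -0.725, -0.689, 1.023], [0.0, 0.0, 0.0, 1.0]] [[511.9, 0.0, 330.6], [0.0, 511.9, 201.6], [0.0, 0.0, 1.0]] -0.02079434678341492
pail [([359.7, 191.9], 0.95)]
bail_grip []
rack []
rack_seat [([422.9, 223.1], 0.73), ([413.2, 211.8], 0.72)]
rack_tips [([417.3, 211.3], 0.9)]
top [[-0.015, -0.987, 0.162, 0.298], [-1.0, 0.013, -0.017, -0.001], [0.015, -0.162, -0.987, 1.228], [0.0, 0.0, 0.0, 1.0]] [[408.9, 0.0, 317.5], [0.0, 408.9, 194.7], [0.0, 0.0, 1.0]] -0.03266613725399994
pail [([428.2, 150.5], 0.72), ([247.5, 149.0], 0.7)]
bail_grip [([256.0, 167.0], 0.56)]
rack []
rack_seat [([379.1, 126.7], 0.83), ([374.7, 133.6], 0.47)]
rack_tips [([379.1, 131.8], 0.7)]
wrist [[0.404, 0.881, 0.247, 0.199], [0.915, -0.389, -0.11, 0.621], [-0.001, 0.27, -0.963, 0.374], [0.0, 0.0, 0.0, 1.0]] [[340.4, 0.0, 318.0], [0.0, 340.4, 198.1], [0.0, 0.0, 1.0]] -0.029376952285615116
pail []
t 0.7 p [0.2619 0.5949 0.2314] q [0.    0.206 0.979 0.   ] F [-0.4   0.1   0.51] w 0.997
```

View pics/side0.png

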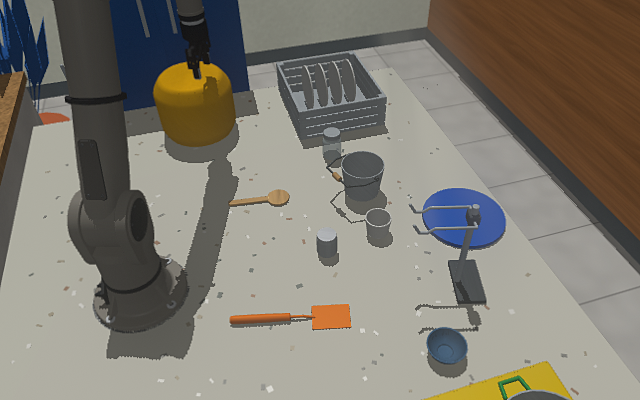

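View pics/top0.png

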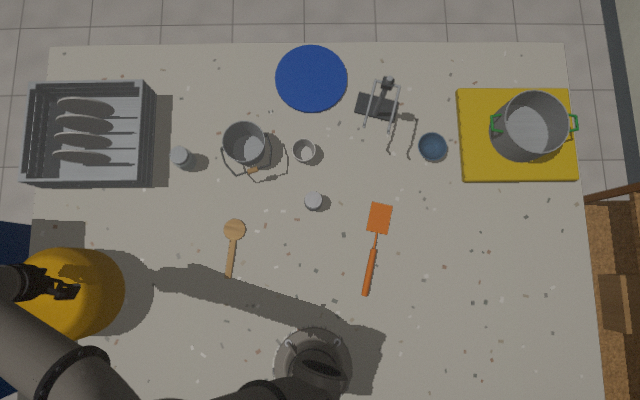

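View pics/wrist0.png

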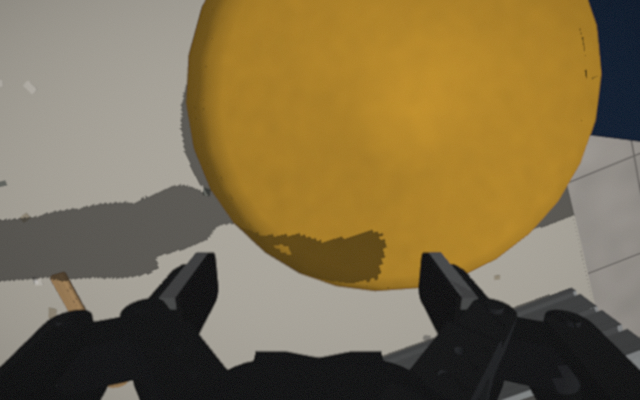

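Run:
```python
from h import *
s=cv2.imread('pics/side0.png');t=cv2.imread('pics/top0.png')
a=cv2.resize(s[130:230,310:410],(400,400),interpolation=2);b=cv2.resize(s[180:345,400:510],(400,600),interpolation=2)
cv2.imwrite('pics/zs.png',np.hstack([np.vstack([a,np.zeros((200,400,3),np.uint8)]),b]))
a=cv2.resize(t[110:190,210:290],(400,400),interpolation=2);b=cv2.resize(t[65:165,340:420],(400,500),interpolation=2)
cv2.imwrite('pics/zt.png',np.hstack([np.vstack([a,np.zeros((100,400,3),np.uint8)]),b]))
S=viewer.camera_info('side');T=viewer.camera_info('top')
print('pail',atz([359.7,191.9],S,0),atz([247.5,149],T,0))
print('tips',tri([ray([417.3,211.3],S),ray([379.1,131.8],T)]))
print('seat',tri([ray([422.9,223.1],S),ray([379.1,126.7],T)]))
```

```text
pail [0.63316039 0.18190541 0.        ] [0.64578031 0.19211865 0.        ]
tips (array([ 0.62181185, -0.17524149,  0.25557879]), [np.float64(0.007717531719406398), np.float64(0.0077175317194062305)])
seat (array([ 0.64169327, -0.18081001,  0.22105546]), [np.float64(0.0028587613642698704), np.float64(0.0028587613642696284)])
```

View pics/zs.png

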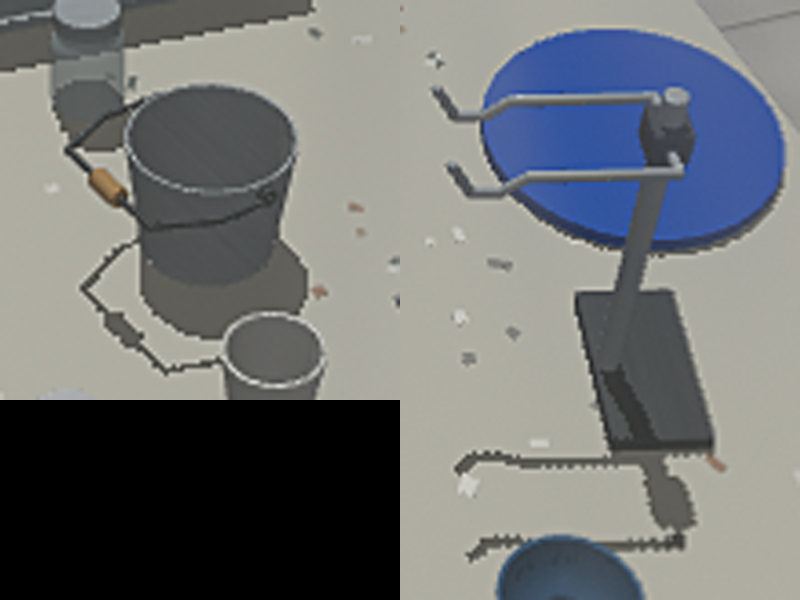

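View pics/zt.png

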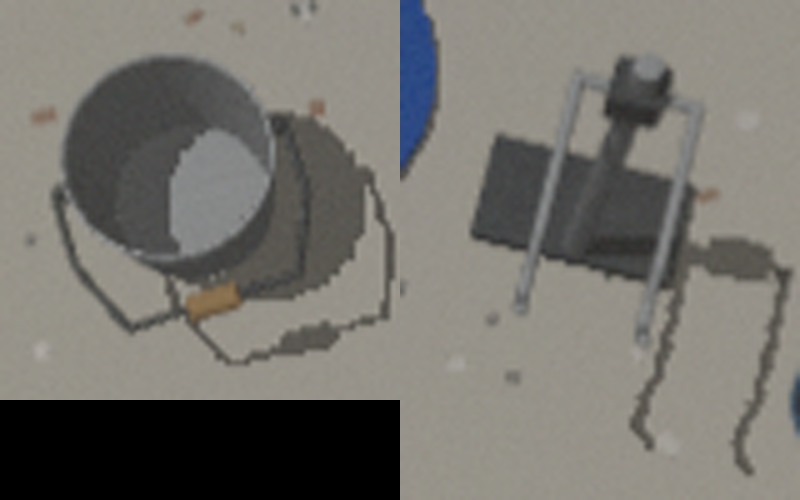

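```bash
cat > fit.py <<'E'
from h import *
from scipy.optimize import least_squares
S=viewer.camera_info('side');T=viewer.camera_info('top')
def Rz(a): return np.array([[np.cos(a),-np.sin(a),0],[np.sin(a),np.cos(a),0],[0,0,1]])
def rack(p):
    x,y,a,dz,xc=p; f=lambda X,Y,Z: Rz(a)@[X,Y,Z]+[x,y,0]
    h=.22+dz
    o=[]
    for cam,uv,P in [(T,(376,80.4),(xc,.032,h+.012)),(T,(399.6,86.2),(xc,-.032,h+.012)),(T,(364,126),(-.022,.032,h+.022)),(T,(388.6,133),(-.022,-.032,h+.022)),(T,(390,78.4),(.112,0,.265)),
      (S,(476.2,206.1),(.112,0,.265)),(S,(414,225.7),(-.022,-.032,h+.022)),(S,(423.4,232.8),(0,-.032,h)),(S,(477,227.3),(xc,-.032,h+.012)),
      (S,(409.9,205),(-.022,.032,h+.022)),(S,(419.3,211.9),(0,.032,h)),(S,(470.1,207.5),(xc,.032,h+.012))]:
        o.append(proj(f(*P),cam)-uv)
    return np.array(o)
def pail(p):
    x,y,a,th=p; f=lambda X,Y,Z: Rz(a)@[X,Y,Z]+[x,y,0]
    c=lambda Y:(-.09*np.sin(th),Y,.09+.09*np.cos(th)); o=[]
    for cam,uv,P in [(T,(252.8,170),c(0)),(T,(236.4,175.4),c(.05)),(T,(270,164.6),c(-.05)),(S,(337,176.75),c(0)),(S,(327,167.5),c(.05)),(S,(346.75,186.75),c(-.05)),
      (T,(222,149),(0,.069,.09)),(T,(266,134.4),(0,-.069,.09)),(S,(376.25,179.25),(0,-.069,.09)),(S,(344.5,155.75),(0,.069,.09))]:
        o.append(proj(f(*P),cam)-uv)
    return np.array(o)
if __name__=='__main__':
    for fn,x0 in [(rack,[.64,-.18,-.2,0,.11]),(pail,[.64,.19,.2,1.4])]:
        r=least_squares(lambda p:fn(p).ravel(),x0,loss='soft_l1'); print(np.round(r.x,4)); print(np.round(fn(r.x),1).tolist())
    print('sd',st()['time'])
    for n in ['jar','teacup','tin','saucebowl','paddle','spatula']:
        print(n,[(np.round(atz(d['uv'],T,0),3)[:2].tolist(),round(d['confidence'],2)) for d in viewer.landmark_of(n,'top')][:2])
E
python3 fit.py
```

```text
[ 6.437e-01 -1.750e-01 -2.763e-01 -4.000e-04  1.128e-01]
[[-0.2, 0.1], [0.0, 0.4], [-0.0, 1.0], [-0.0, 0.5], [0.1, -0.3], [-0.0, -0.1], [0.3, 0.1], [0.1, -0.1], [0.0, 0.5], [0.4, -0.2], [-0.1, -0.2], [0.4, -0.6]]
[0.6406 0.1885 0.3225 1.4903]
[[0.3, 0.4], [-0.2, 0.7], [-0.1, 0.1], [-0.1, -0.0], [-0.5, -0.1], [0.9, -0.3], [-1.0, 0.9], [0.7, 0.3], [1.4, 0.2], [3.4, -1.3]]
t 0.7 p [0.2619 0.5949 0.2314] q [0.    0.206 0.979 0.   ] F [-0.4   0.1   0.51] w 0.997
sd 0.7
jar [([0.607, 0.397], 0.62)]
teacup [([0.62, 0.021], 0.65)]
tin [([0.481, -0.011], 0.74), ([0.609, 0.384], 0.41)]
saucebowl [([0.638, -0.371], 0.86)]
paddle [([0.373, 0.237], 0.71)]
spatula [([0.336, -0.184], 0.94)]
```

```bash
cat >> h.py <<'E'
PX,PY,PA=0.6406,0.1885,0.3225
RX,RY,RA=0.6437,-0.1750,-0.2763
def Rz(a): return np.array([[np.cos(a),-np.sin(a),0],[np.sin(a),np.cos(a),0],[0,0,1]])
def toolpose(th,tilt,sgn,back=0.0,off=0.0,px=PX,py=PY,pa=PA):
    """sleeve at bail angle th; tool axis as for radial angle tilt; TCP 19mm past sleeve minus back; off along tangent-ish (tool jaw, up/inward)"""
    s=np.array([-.09*np.sin(th),0,.09+.09*np.cos(th)])
    z=np.array([np.sin(tilt),0,-np.cos(tilt)]); t=np.array([np.cos(tilt),0,np.sin(tilt)]); y=sgn*t
    M=Rz(pa)@np.column_stack([np.cross(y,z),y,z])
    p=Rz(pa)@(s+z*(.019-back)+off*t)+[px,py,0]
    q=R.from_matrix(M).as_quat(); return p,np.r_[q[3],q[:3]]
E
python3 - <<'E'
from h import *
for sgn in (1,-1):
  for tilt in (0,.2,.4,.6,.8,.9,1,1.1,1.2,1.3,1.5):
    for back in (0,.1):
        p,q=toolpose(1.49 if tilt else 0,tilt,sgn,back); j=ctrl.ik(p,q)
        print(sgn,tilt,back,None if j is None else np.round(j,2))
print(st()['time'])
E
```

```text
1 0 0 [-0.66  0.52  0.45  1.58 -0.24  1.1   0.17]
1 0 0.1 [-0.67  0.45  0.46  1.46 -0.2   1.28  0.13]
1 0.2 0 [-0.72  0.38  0.44  2.02 -0.29  0.59  0.22]
1 0.2 0.1 [-0.81  0.2   0.51  1.98 -0.14  0.79  0.1 ]
1 0.4 0 [-0.63  0.3   0.31  2.17 -0.27  0.29  0.21]
1 0.4 0.1 [-0.87  0.08  0.52  2.18 -0.06  0.5   0.02]
1 0.6 0 [ 0.3   0.34 -0.76  2.29  1.63  0.25 -1.58]
1 0.6 0.1 [-1.91 -0.47  1.31  2.37  1.22  0.58 -1.14]
1 0.8 0 [ 0.62  0.55 -1.15  2.4   2.27  0.58 -2.08]
1 0.8 0.1 None
1 0.9 0 None
1 0.9 0.1 None
1 1 0 None
1 1 0.1 None
1 1.1 0 None
1 1.1 0.1 None
1 1.2 0 None
1 1.2 0.1 None
1 1.3 0 None
1 1.3 0.1 None
1 1.5 0 None
1 1.5 0.1 None
-1 0 0 [-1.08  0.87  1.26  1.59 -0.85  1.32 -2.52]
-1 0 0.1 [-1.07  0.74  1.26  1.47 -0.71  1.44 -2.62]
-1 0.2 0 [-1.26  0.77  1.26  2.03 -1.06  0.9  -2.27]
-1 0.2 0.1 [-1.36  0.46  1.28  1.99 -0.62  0.89 -2.6 ]
-1 0.4 0 [-1.32  0.7   1.27  2.18 -1.32  0.7  -2.02]
-1 0.4 0.1 [-1.54  0.22  1.31  2.18 -0.47  0.54 -2.73]
-1 0.6 0 [ 0.3   0.34 -0.76  2.29  1.63  0.25  1.56]
-1 0.6 0.1 [-1.91 -0.47  1.31  2.37  1.22  0.58  2.  ]
-1 0.8 0 [-0.04  0.31 -0.37  2.42  2.8   0.4   0.35]
-1 0.8 0.1 None
-1 0.9 0 None
-1 0.9 0.1 None
-1 1 0 None
-1 1 0.1 None
-1 1.1 0 None
-1 1.1 0.1 None
-1 1.2 0 None
-1 1.2 0.1 None
-1 1.3 0 None
-1 1.3 0.1 None
-1 1.5 0 None
-1 1.5 0.1 None
t 1.0 p [0.2619 0.5949 0.2313] q [0.    0.206 0.979 0.   ] F [ 0.48 -0.39  0.47] w 0.997
1.0
```

```bash
cat >> h.py <<'E'
def hook(th,tilt,sgn,L,gap,px=PX,py=PY,pa=PA,half=.011):
    s=np.array([-.09*np.sin(th),0,.09+.09*np.cos(th)])
    z=np.array([np.sin(tilt),0,-np.cos(tilt)]); n=np.array([np.cos(tilt),0,np.sin(tilt)]); x=sgn*n
    M=Rz(pa)@np.column_stack([x,np.cross(z,x),z])
    p=Rz(pa)@(s+z*L-(.008+half+gap)*n)+[px,py,0]
    q=R.from_matrix(M).as_quat(); return p,np.r_[q[3],q[:3]]
E
python3 - <<'E'
from h import *
for sgn in (1,-1):
  for T0 in (.45,.55,.65,.75):
    for th,L,g in ((1.49,-.06,.012),(1.49,.035,.012),(1.49,.035,.002),(1.,.022,0),(.5,.012,0),(0.05,.008,0)):
        p,q=hook(th,T0*th/1.49,sgn,L,g); j=ctrl.ik(p,q)
        print(sgn,T0,th,L,np.round(p,3),None if j is None else np.round(j,2))
E
```

```text
1 0.45 1.49 -0.06 [0.504 0.143 0.138] [-0.85  0.07  0.5   2.29 -0.06  0.34 -1.56]
1 0.45 1.49 0.035 [0.543 0.156 0.052] [-0.92  0.38  0.65  2.27 -1.11  0.23 -0.56]
1 0.45 1.49 0.035 [0.552 0.159 0.057] [-0.92  0.38  0.65  2.25 -1.05  0.24 -0.62]
1 0.45 1.0 0.022 [0.558 0.161 0.112] [-0.85  0.3   0.57  2.09 -0.32  0.52 -1.31]
1 0.45 0.5 0.012 [0.584 0.169 0.154] [-0.85  0.37  0.61  1.87 -0.29  0.84 -1.35]
1 0.45 0.05 0.008 [0.618 0.181 0.172] [-0.8   0.5   0.63  1.64 -0.33  1.09 -1.33]
1 0.55 1.49 -0.06 [0.501 0.142 0.132] [-1.61  0.18  1.35  2.39 -0.88  0.24 -0.75]
1 0.55 1.49 0.035 [0.548 0.157 0.051] [-1.09  0.46  0.86  2.34  4.44  0.32  0.13]
1 0.55 1.49 0.035 [0.556 0.16  0.056] [-1.34  0.77  1.27  2.32  4.48  0.7  -0.04]
1 0.55 1.0 0.022 [0.559 0.161 0.111] [-0.84  0.27  0.55  2.13 -0.34  0.42 -1.29]
1 0.55 0.5 0.012 [0.584 0.17  0.154] [-0.85  0.35  0.61  1.89 -0.28  0.79 -1.35]
1 0.55 0.05 0.008 [0.618 0.181 0.172] [-0.8   0.5   0.63  1.65 -0.33  1.08 -1.33]
1 0.65 1.49 -0.06 [0.498 0.141 0.126] None
1 0.65 1.49 0.035 [0.552 0.159 0.051] [ 0.12  0.36 -0.55  2.37  2.36  0.28  2
[... 1987 characters left out ...]
0.65 1.0 0.022 [0.561 0.162 0.111] [-0.53  0.23  0.19  2.18 -0.09  0.31  1.61]
-1 0.65 0.5 0.012 [0.585 0.17  0.153] [-0.55  0.29  0.23  1.91 -0.09  0.73  1.62]
-1 0.65 0.05 0.008 [0.618 0.181 0.171] [-0.49  0.43  0.18  1.64 -0.09  1.06  1.61]
-1 0.75 1.49 -0.06 [0.495 0.14  0.12 ] None
-1 0.75 1.49 0.035 [0.557 0.16  0.051] [ 0.62  0.64 -1.15  2.41  2.24  0.64 -0.44]
-1 0.75 1.49 0.035 [0.564 0.163 0.057] [ 0.61  0.62 -1.15  2.39  2.21  0.62 -0.42]
-1 0.75 1.0 0.022 [0.563 0.163 0.11 ] [-0.04  0.23 -0.36  2.21  0.45  0.24  1.11]
-1 0.75 0.5 0.012 [0.585 0.17  0.153] [-0.55  0.27  0.23  1.94 -0.09  0.69  1.62]
-1 0.75 0.05 0.008 [0.619 0.181 0.171] [-0.49  0.43  0.18  1.64 -0.09  1.05  1.61]
```

Run:
```python
from h import *
gripper_to(0.0)
p,q=hook(1.49,.2,-1,-.12,.03); print(p,ctrl.ik(p,q))
ctrl.move_to([.46,.16,.28],hook(1.49,0,-1,0,0)[1])
p,q=hook(1.49,.45,-1,-.06,.015); j=ctrl.ik(p,q); print(j)
ctrl.move_to(p,q); st()
for L in (-.03,0,.015,.025,.03,.035):
    j=ctrl.ik(*hook(1.49,.45,-1,L,.012)); print(L,None if j is None else np.round(j,2))
snap('side','s1.png'); snap('wrist','w1.png')
```

```text
[0.48735959 0.13729223 0.20513695] [-0.72005104  0.04731749  0.36841483  2.06129091 -0.01459766  0.83628439
  1.54827306]
[-6.56683575e-01  6.59463503e-02  2.96132895e-01  2.29550276e+00
 -1.55516333e-03  3.33367444e-01  1.52909380e+00]
t 4.38 p [0.5027 0.1433 0.1374] q [ 0.221 -0.157  0.962  0.036] F [-0.14 -0.09 -0.75] w -0.001
-0.03 [-0.63  0.15  0.28  2.29 -0.09  0.27  1.61]
0 [-0.04  0.23 -0.36  2.27  0.46  0.23  1.1 ]
0.015 [ 0.13  0.29 -0.56  2.26  0.77  0.25  0.81]
0.025 [ 0.13  0.32 -0.56  2.25  0.86  0.25  0.72]
0.03 [ 0.13  0.33 -0.56  2.25  0.91  0.24  0.68]
0.035 [ 0.13  0.34 -0.56  2.25  0.95  0.24  0.63]
```

Run:
```python
import cv2,numpy as np
s=cv2.imread('pics/s1.png');w=cv2.imread('pics/w1.png')
cv2.imwrite('pics/c1.png',np.vstack([cv2.resize(s[60:260,240:460],(660,600))[:300*2],]) )
```

```text
(no output)
```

View pics/c1.png

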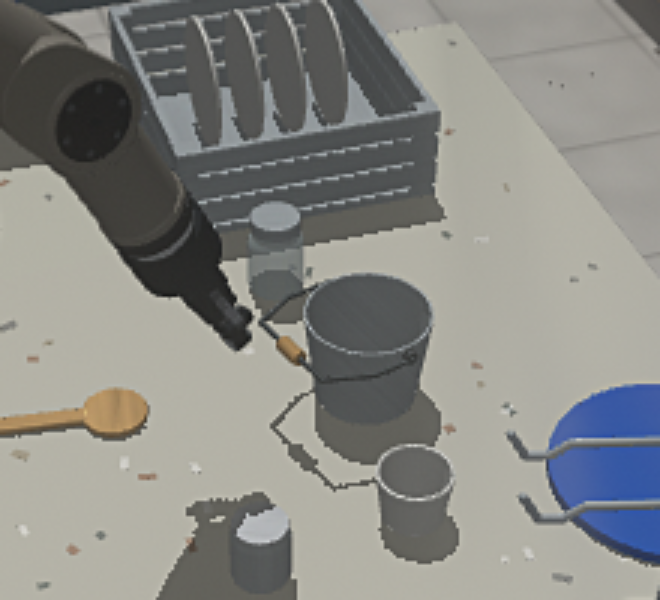

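View pics/w1.png

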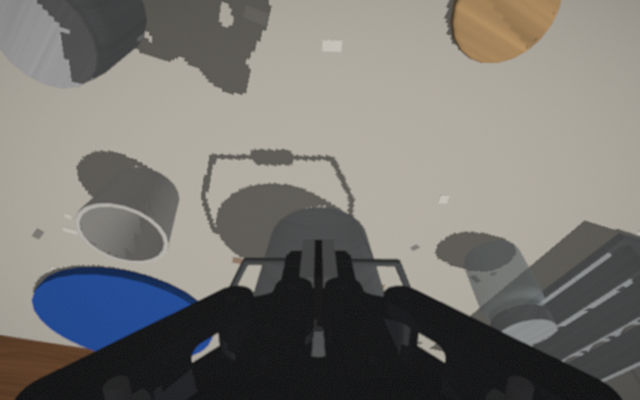

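Run:
```python
from h import *
try:
    for L in (-.03,0,.03):
        p,q=hook(1.49,.42,-1,L,.012); print(L,ctrl.move_l(p,.05,q,contact_N=6)); s=st(); print(np.round(s['q'],2),p)
except ctrl.MotionError as e: print(e); st()
snap('side','s2.png'); snap('wrist','w2.png')
s=cv2.imread('pics/s2.png')
cv2.imwrite('pics/c2.png',cv2.resize(s[60:260,240:460],(660,600)))
for th,L,g in ((1.49,.03,.004),(1.3,.026,0),(1,.02,0),(.5,.012,0),(.05,.008,0)):
    j=ctrl.ik(*hook(th,.42*th/1.49,-1,L,g)); print(th,None if j is None else np.round(j,2))
```

```text
-0.03 False
t 5.21 p [0.517  0.147  0.1118] q [ 0.205 -0.157  0.965  0.033] F [ 0.03 -0.45  0.69] w 0.001
[-0.62  0.15  0.28  2.26 -0.08  0.31  1.61] [0.51706968 0.14722033 0.11201585]
0 False
t 5.96 p [0.5287 0.151  0.0845] q [ 0.206 -0.157  0.965  0.033] F [-0.71 -0.17  0.56] w 0.001
[-0.58  0.23  0.23  2.26 -0.15  0.25  1.67] [0.52867184 0.15109739 0.08462319]
the arm cannot follow that straight line within its joint ranges
t 5.96 p [0.5287 0.151  0.0845] q [ 0.206 -0.157  0.965  0.033] F [-0.71 -0.17  0.56] w 0.001
1.49 [-0.05  0.31 -0.36  2.22  0.54  0.25  1.02]
1.3 [-0.57  0.28  0.23  2.17 -0.15  0.34  1.67]
1 [-0.6   0.27  0.28  2.06 -0.13  0.54  1.65]
0.5 [-0.63  0.33  0.34  1.85 -0.15  0.84  1.67]
0.05 [-0.61  0.45  0.35  1.64 -0.17  1.07  1.68]
```

View pics/c2.png

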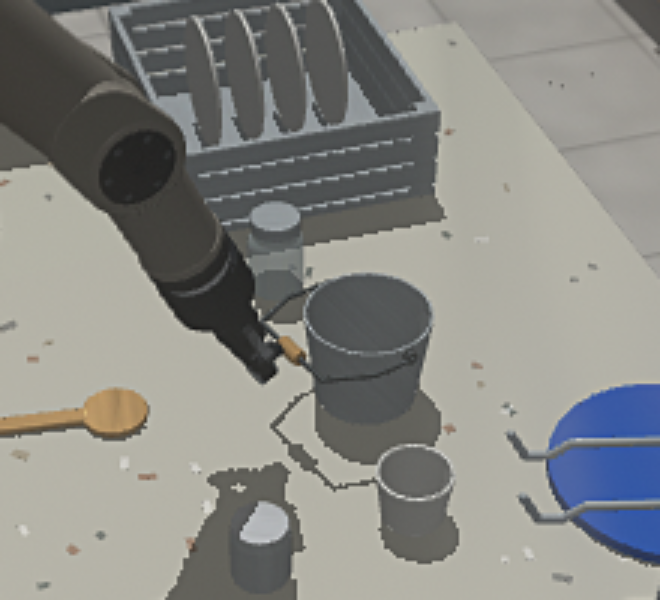

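View pics/w2.png

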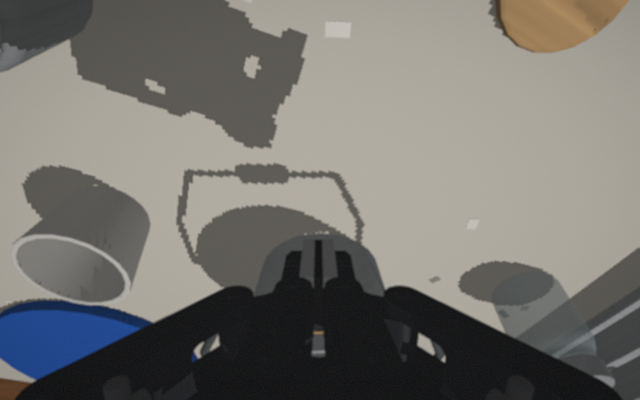

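Run:
```python
from h import *
done=False
for T in (.40,.38,.36,.34,.3):
    try:
        p,q=hook(1.49,T,-1,.03,.010); print(T,ctrl.move_l(p,.04,q,contact_N=6)); done=True; break
    except ctrl.MotionError as e: print(T,e)
s=st(); print(np.round(s['q'],2),p)
for th,L,g in ((1.49,.03,.004),(1.3,.026,0),(1,.02,0),(.5,.012,0),(.05,.008,0)):
    j=ctrl.ik(*hook(th,.42*th/1.49,-1,L,g)); print(th,None if j is None else np.round(j,2))
```

```text
0.4 the arm cannot follow that straight line within its joint ranges
0.38 False
t 6.92 p [0.5404 0.1549 0.0585] q [ 0.186 -0.158  0.969  0.03 ] F [-0.39  0.52 -0.22] w -0.0
[-0.54  0.3   0.2   2.22 -0.18  0.25  1.7 ] [0.5405294  0.15505978 0.05864713]
1.49 [-0.92  0.37  0.65  2.24 -0.87  0.27  2.35]
1.3 [-0.57  0.28  0.24  2.17 -0.16  0.34  1.68]
1 [-0.61  0.27  0.29  2.06 -0.14  0.54  1.66]
0.5 [-0.66  0.33  0.37  1.85 -0.16  0.84  1.68]
0.05 [-0.63  0.45  0.38  1.64 -0.19  1.07  1.7 ]
```

Run:
```python
from h import *
T={1.49:.38,1.4:.4,1.2:.38}
for th,L,g in ((1.49,.024,.003),(1.4,.021,0),(1.2,.018,0)):
    p,q=hook(th,T[th],-1,L,g); print(th,ctrl.move_l(p,.03,q,contact_N=5)); s=st()
snap('side','s3.png');snap('wrist','w3.png')
s=cv2.imread('pics/s3.png')
cv2.imwrite('pics/c3.png',cv2.resize(s[60:260,240:460],(660,600)))
```

```text
1.49 False
t 7.38 p [0.5448 0.1566 0.0672] q [ 0.187 -0.158  0.969  0.03 ] F [-0.09  1.06  0.55] w 0.001
1.4 False
t 7.94 p [0.5469 0.1572 0.0783] q [ 0.195 -0.157  0.967  0.032] F [-1.8  -1.29 -0.63] w -0.0
1.2 False
t 8.78 p [0.5504 0.1584 0.0987] q [ 0.186 -0.158  0.969  0.03 ] F [-1.11 -1.86 -0.62] w -0.005
```

View pics/c3.png

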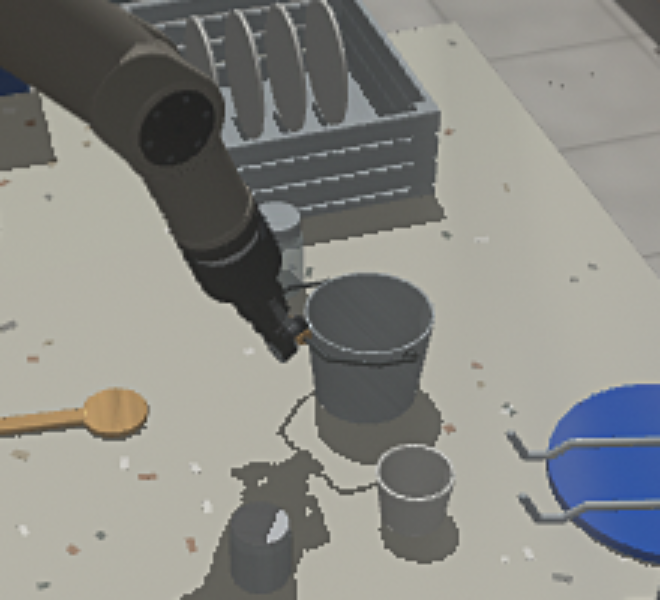

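Run:
```python
from h import *
for th,L in ((1.0,.015),(.8,.012),(.6,.010)):
    p,q=hook(th,.38*th/1.49+.05,-1,L,0); print(th,ctrl.move_l(p,.04,q,contact_N=5)); s=st()
snap('side','s4.png');
s=cv2.imread('pics/s4.png')
cv2.imwrite('pics/c4.png',cv2.resize(s[60:260,240:460],(660,600)))
```

```text
1.0 False
t 9.54 p [0.5557 0.1601 0.1184] q [ 0.15  -0.159  0.976  0.024] F [ 0.29 -0.77  0.24] w -0.002
0.8 False
t 10.19 p [0.5646 0.1632 0.1361] q [ 0.125 -0.159  0.979  0.02 ] F [0.5  0.1  0.45] w -0.003
0.6 False
t 10.82 p [0.5764 0.1671 0.1504] q [ 0.1   -0.16   0.982  0.016] F [ 0.01 -0.39  0.7 ] w -0.0
```

View pics/c4.png

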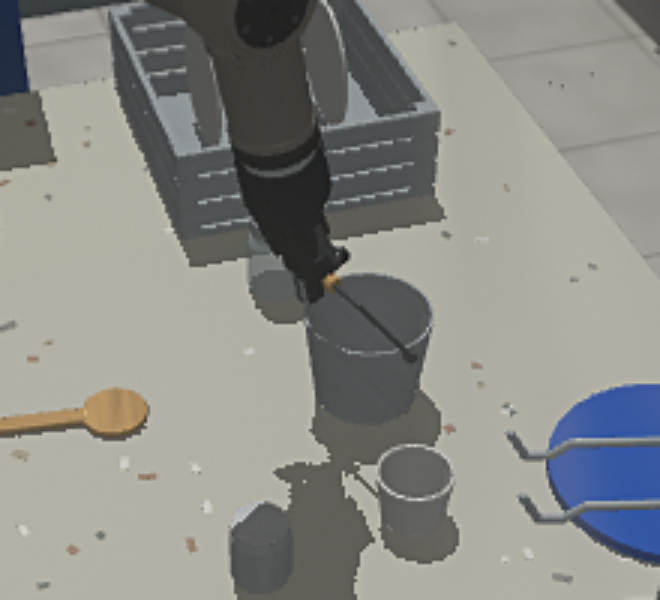

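Run:
```python
from h import *
for th,L in ((.4,.009),(.2,.009),(.0,.009)):
    p,q=hook(th,.38*th/1.49,-1,L,0); print(th,ctrl.move_l(p,.04,q,contact_N=5)); s=st()
p,q=hook(0,0,-1,.009,.03); ctrl.move_l(p,.08,q)
p[2]+=.09; ctrl.move_l(p,.15,q)
p[:2]-=.09*np.array([np.cos(PA),np.sin(PA)]); ctrl.move_l(p,.2,q)
st()
snap('side','s5.png');snap('top','t5.png');snap('wrist','w5.png')
s=cv2.imread('pics/s5.png');t=cv2.imread('pics/t5.png')
cv2.imwrite('pics/c5.png',np.hstack([cv2.resize(s[110:230,300:420],(400,400)),cv2.resize(t[90:190,200:300],(400,400))]))
for c in('side','top','wrist'):
  for n in('bail_grip','pail'):
    print(c,n,[(np.round(d['uv'],1).tolist(),round(d['confidence'],2)) for d in viewer.landmark_of(n,c)][:2])
```

```text
0.4 False
t 11.47 p [0.5898 0.1715 0.1616] q [ 0.05  -0.16   0.986  0.008] F [-0.36 -0.07 -0.66] w 0.003
0.2 False
t 12.07 p [0.6057 0.1769 0.168 ] q [ 0.025 -0.16   0.987  0.004] F [-0.42 -0.06 -0.23] w 0.001
0.0 False
t 12.66 p [0.6224 0.1824 0.1708] q [-0.    -0.161  0.987 -0.   ] F [0.35 0.15 0.88] w 0.001
t 14.53 p [0.5093 0.1448 0.2608] q [ 0.    -0.161  0.987  0.   ] F [-0.41 -0.43  0.46] w 0.0
side bail_grip [([365.7, 144.9], 0.77)]
side pail [([362.8, 195.1], 0.77)]
top bail_grip []
top pail [([249.8, 147.4], 0.85), ([374.2, 250.8], 0.72)]
wrist bail_grip []
wrist pail []
```

View pics/c5.png

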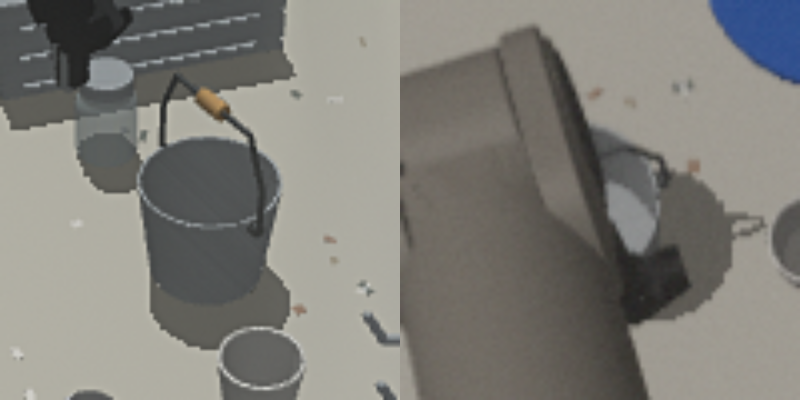

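View pics/w5.png

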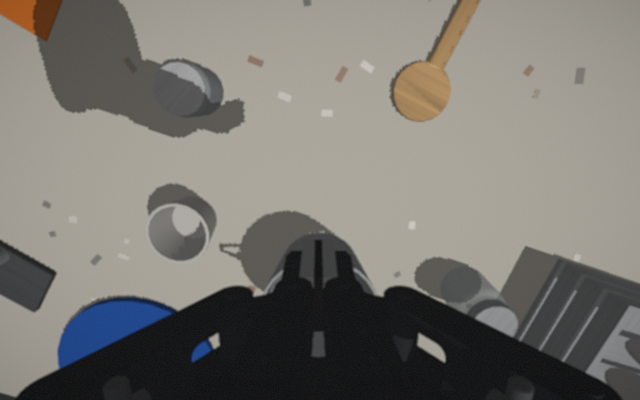

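Run:
```python
from h import *
from scipy.optimize import least_squares
S=viewer.camera_info('side')
obs=[((363.6,140.9),0),((353.4,133.1),.05),((375.3,149.9),-.05)]
def f(p):
    x,y,a,th=p; o=[]
    for uv,Y in obs: o.append(proj(Rz(a)@[-.09*np.sin(th),Y,.09+.09*np.cos(th)]+[x,y,0],S)-uv)
    o.append(proj(Rz(a)@[0,-.069,.09]+[x,y,0],S)-(376.8,179)); return np.ravel(o)
print(np.round(f([PX,PY,PA,0]),1))
r=least_squares(f,[PX,PY,PA,0]); print(np.round(r.x,4),np.round(r.fun,1))
# sleeve at z=.18
print(atz((363.6,140.9),S,.18), atz((353.4,133.1),S,.18),atz((375.3,149.9),S,.18))
for sg in (1,-1):
    for ty in (0,): 
        p,q=toolpose(0,0,sg); print(sg,ctrl.ik(p,q))
        p,q=toolpose(0,0,sg,px=RX,py=RY,pa=RA); p[2]+=.09; print(ctrl.ik(p,q))
```

```text
[-0.1  0.2 -1.  -0.7 -0.3  0.4  0.9  0.5]
[ 0.6392  0.1884  0.3146 -0.0311] [ 0.2  0.  -0.5 -1.  -0.   0.2  0.3  0.7]
[0.64125165 0.18944562 0.18      ] [0.6262946  0.23196453 0.18      ] [0.65766157 0.1423743  0.18      ]
1 [-0.69253825  0.53100875  0.49085485  1.57739547 -0.27095277  1.10146149
  0.18681658]
[-0.2941719   0.51024384  0.73737085  1.47970109 -0.3491669   1.28633116
  0.20155811]
-1 [ 0.16906292  0.58271313 -0.75816713  1.55106268  0.4220279   1.17774224
  2.79380645]
[ 0.59008124  0.46152753 -0.55811702  1.45270665  0.24742146  1.29779612
  2.87764043]
```

```bash
cat >> h.py <<'E'
def fz(n=12):
    v=[]
    for _ in range(n): v.append(monitor.read_state()['ft_force']); ctrl.sleep(.02)
    return np.mean(v,0),np.std(v,0)
E
python3 - <<'E'
from h import *
gripper_to(1.0)
p,q=toolpose(0,0,1,px=.641,py=.189); up=p+[0,0,.09]
ctrl.move_to(up,q)
print('F0',fz())
print(ctrl.move_l(p,.08,contact_N=5)); st()
gripper_to(0.0); st()
snap('side','s6.png'); s=cv2.imread('pics/s6.png'); cv2.imwrite('pics/c6.png',cv2.resize(s[70:230,280:440],(600,600)))
E
```

```text
F0 (array([-0.0702782 , -0.16734937,  0.01393383]), array([0.62935688, 0.40509727, 0.52437835]))
False
t 18.53 p [0.6415 0.1891 0.1618] q [0.    0.584 0.811 0.001] F [ 0.77 -0.3   0.31] w 1.003
t 19.18 p [0.6412 0.189  0.1613] q [0.    0.584 0.811 0.   ] F [-0.31 -0.97  0.8 ] w 0.163
```

View pics/c6.png

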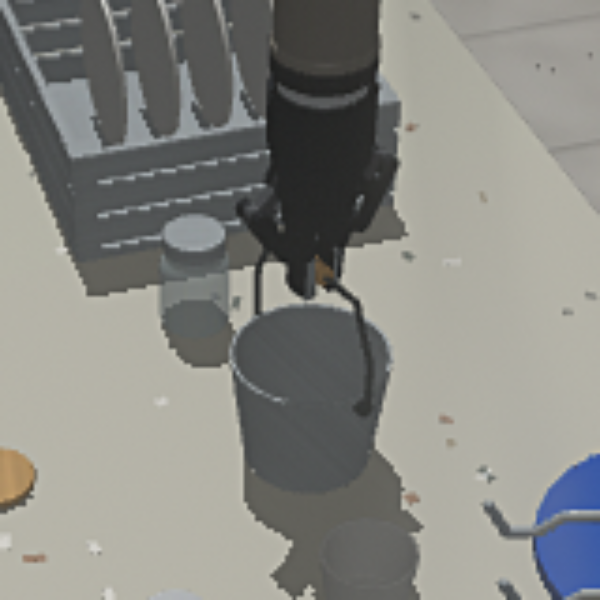

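```bash
cat >> h.py <<'E'
def rk(x,y,z): # wire at rack-frame -> TCP pose
    p,q=toolpose(0,0,1,px=RX,py=RY,pa=RA); pp=Rz(RA)@[x,y,0]+[RX,RY,0]; pp[2]=z-.019; return pp,q
E
python3 - <<'E'
from h import *
p=np.array(monitor.read_state()['tool_pos'])
ctrl.move_l(p+[0,0,.06],.06); st(); print(fz())
ctrl.move_l(p+[0,0,.145],.12)
p2,q2=rk(-.11,0,.325); print(p2)
ctrl.move_l(p2,.12,q2); st()
ctrl.sleep(.4); print(fz())
snap('side','s7.png');snap('top','t7.png');snap('wrist','w7.png')
s=cv2.imread('pics/s7.png');t=cv2.imread('pics/t7.png')
cv2.imwrite('pics/c7.png',np.hstack([cv2.resize(s[100:280,350:510],(400,450)),cv2.resize(t[60:180,330:430],(400,480))[:450]]))
E
```

```text
t 20.38 p [0.6408 0.189  0.2206] q [-0.     0.584  0.811 -0.   ] F [ 0.11 -0.39 -3.85] w 0.167
(array([ 0.02692987, -0.10850917, -3.43029388]), array([0.52742534, 0.39708289, 0.41711708]))
[ 0.53787215 -0.14499224  0.306     ]
t 24.51 p [ 0.538  -0.1446  0.306 ] q [-0.     0.798  0.603  0.   ] F [ 1.28  0.25 -3.25] w 0.163
(array([-0.07328736,  0.10296286, -3.57079917]), array([0.34776053, 0.24333529, 0.36507604]))
```

View pics/c7.png

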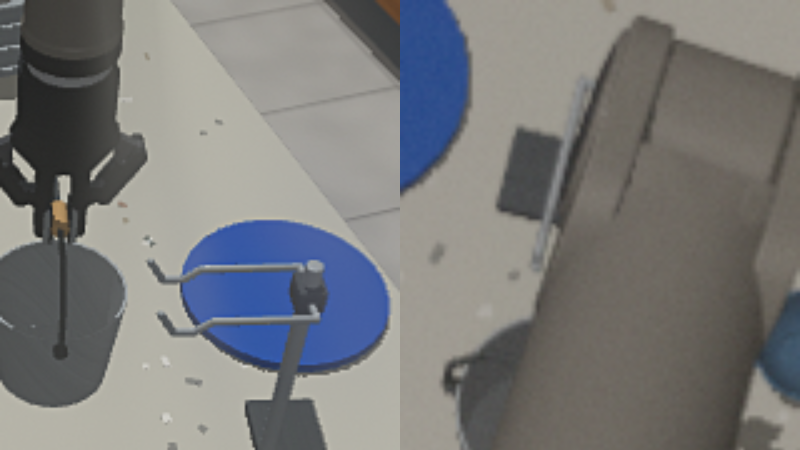

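View pics/w7.png

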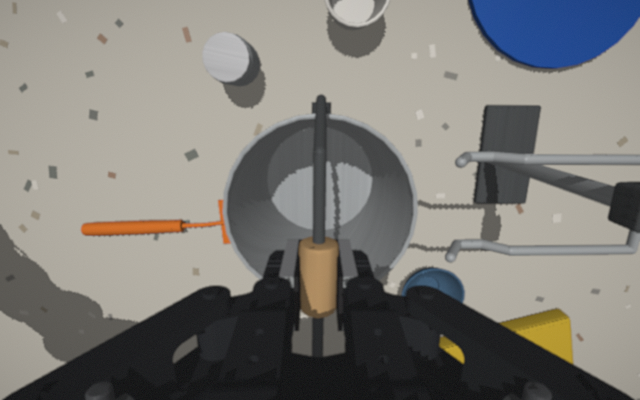

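Run:
```python
from h import *
import fit
W=viewer.camera_info('wrist')
# wrist pixels: tips and level-bar
obs=[((464,159),(-.022,.032,.022)),((452,249),(-.022,-.032,.022)),((480,155),(-.009,.032,0)),((466,243),(-.009,-.032,0))]
p0=[RX,RY,RA,0,.1128]
for uv,P in obs: print(uv,np.round(proj(Rz(RA)@P+[RX,RY,.22],W),1))
print('corner',proj(Rz(RA)@[.1128,-.032,.012]+[RX,RY,.22],W),'obs ~632,247')
def f(p):
    r=fit.rack(p).ravel(); e=[proj(Rz(p[2])@P+[p[0],p[1],.22+p[3]],W)-uv for uv,P in obs[:2]]
    e.append(proj(Rz(p[2])@[p[4],-.032,.012]+[p[0],p[1],.22+p[3]],W)-(632,247))
    return np.r_[r,1.0*np.ravel(e)]
r=fit.least_squares(f,p0,loss='soft_l1'); print(np.round(r.x,4),np.round(f(r.x),1))
S=viewer.camera_info('side')
# sleeve in hand
print(np.round(proj([*monitor.read_state()['tool_pos'][:2],.325],W),1), np.round(proj([*monitor.read_state()['tool_pos'][:2],.325],S),1))
```

```text
(464, 159) [461.4 162.1]
(452, 249) [450.5 257.3]
(480, 155) [467.3 156.6]
(466, 243) [457. 244.]
corner [632.33815285 249.70360872] obs ~632,247
[ 0.6457 -0.1737 -0.2837 -0.0021  0.1126] [-0.5 -0.3 -0.4  0.2 -0.7  0.4 -0.8 -0.  -0.2 -0.9  0.6 -0.4  0.8 -0.1
  0.5 -0.2  0.3  0.7  1.1 -0.3  0.5 -0.3  0.9 -0.5 -0.6 -0.7 -0.3  4.2
 -0.3  0.2]
[318.4 275.6] [373.4 187. ]
```

```bash
sed -i 's/^RX,RY,RA=.*/RX,RY,RA=0.6447,-0.1744,-0.28/' h.py
python3 - <<'E'
from h import *
p,q=rk(-.11,0,.27); ctrl.move_l(p,.08,q)
p,q=rk(0,0,.27); print(ctrl.move_l(p,.06,q,contact_N=3.5)); st()
ctrl.sleep(.3); print(fz())
snap('side','s8.png');snap('wrist','w8.png')
s=cv2.imread('pics/s8.png')
cv2.imwrite('pics/c8.png',cv2.resize(s[120:280,370:530],(600,600)))
E
```

```text
False
t 28.08 p [ 0.6445 -0.1743  0.2511] q [-0.     0.799  0.601  0.   ] F [-1.16 -0.01 -3.81] w 0.166
(array([-0.03088473,  0.18505081, -3.29876804]), array([0.38379803, 0.56241025, 0.42366143]))
```

View pics/c8.png

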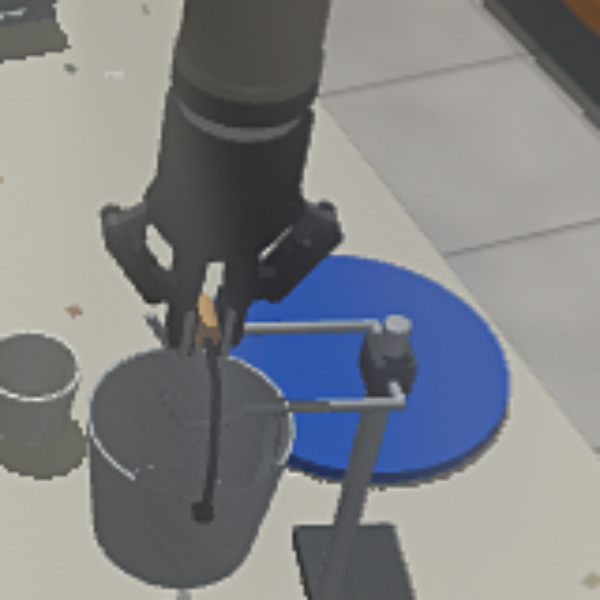

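View pics/w8.png

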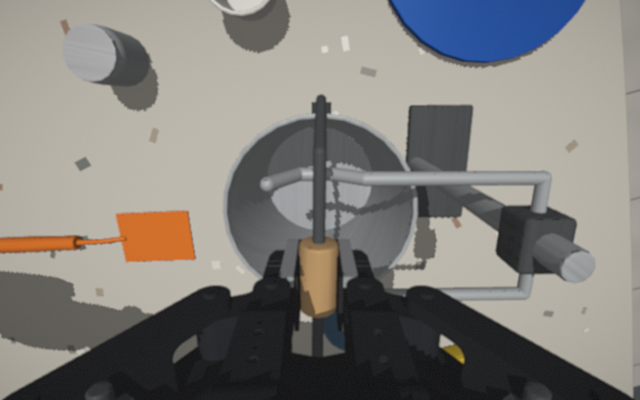

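Run:
```python
from h import *
W=viewer.camera_info('wrist')
for dz in (-.004,0,.004):
  print(dz,[np.round(proj(Rz(RA)@P+[RX,RY,.22+dz],W),1).tolist() for P in ((-.022,.032,.022),(-.009,.032,0),(.009,.032,0),(.1128,.032,.012),(.1128,-.032,.012),(.112,0,.265-.22-dz))])
```

```text
-0.004 [[271.3, 180.7], [301.4, 171.4], [335.3, 171.4], [542.9, 176.2], [522.1, 289.4], [581.9, 268.4]]
0 [[270.2, 182.6], [301.0, 172.9], [335.7, 172.9], [548.0, 177.9], [526.2, 293.3], [581.9, 268.4]]
0.004 [[269.0, 184.7], [300.6, 174.5], [336.1, 174.5], [553.3, 179.7], [530.5, 297.3], [581.9, 268.4]]
```

Run:
```python
from h import *
p,q=rk(0,0,.236); ctrl.move_l(p,.04,q); ctrl.sleep(.3); f0,_=fz(); print(f0)
p,q=rk(0,0,.219); print(ctrl.move_l(p,.008,q,contact_N=2.2)); st(); print(fz())
```

```text
[ 0.09110334  0.22053748 -3.42209711]
True
t 31.46 p [ 0.6447 -0.1744  0.2066] q [-0.     0.799  0.602 -0.   ] F [ 1.52 -0.48  4.21] w 0.166
(array([0.16638804, 0.0696034 , 5.43413464]), array([0.74019082, 0.53059289, 0.61238879]))
```

Run:
```python
from h import *
p=np.array(monitor.read_state()['tool_pos'])
x,q=rk(0,0,.2256)
z=.2066
for k in range(12):
    z+=.0002; ctrl.move_l([x[0],x[1],z],.005,q); f,_=fz(15); print(round(z,4),round(monitor.read_state()['tool_pos'][2],4),np.round(f,2))
    if f[2]<0.5: break
```

```text
0.2068 0.2067 [ 0.4  -0.25  2.04]
0.207 0.2068 [ 0.9  -0.37  0.22]
```

Run:
```python
from h import *
snap('side','s9.png');snap('wrist','w9.png')
s=cv2.imread('pics/s9.png');w=cv2.imread('pics/w9.png')
cv2.imwrite('pics/c9.png',np.hstack([cv2.resize(s[140:280,390:510],(350,400)),w[:, 150:600]]))
```

```text
(no output)
```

View pics/c9.png

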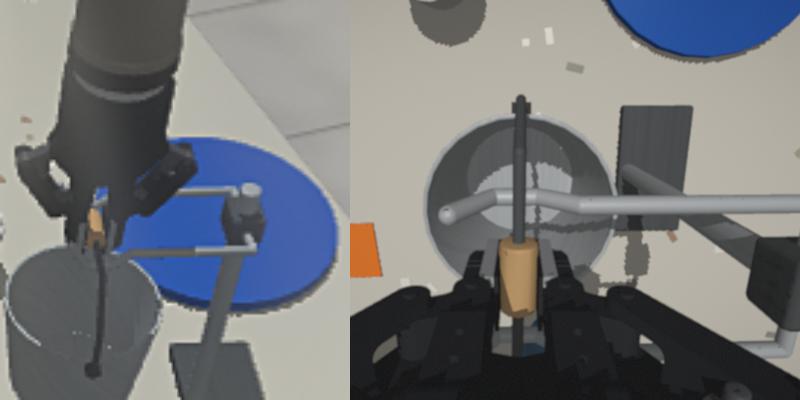

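Run:
```python
from h import *
gripper_to(0.3); print(fz(6))
gripper_to(0.6); s=st(); ctrl.sleep(.5)
p=np.array(s['tool_pos']); _,q=rk(0,0,.2)
print(ctrl.move_l(p+[0,0,.13],.08,contact_N=3)); st()
p2=p+[0,0,.13]; p2[:2]*=.8; ctrl.move_l(p2+[0,.12,.03],.2)
ctrl.sleep(1.5)
snap('side','s10.png');snap('top','t10.png'); ctrl.sleep(.5); snap('side','s11.png')
s=cv2.imread('pics/s10.png');s2=cv2.imread('pics/s11.png');t=cv2.imread('pics/t10.png')
print(np.abs(s.astype(int)-s2)[150:330,380:520].mean())
cv2.imwrite('pics/c10.png',np.hstack([cv2.resize(s[160:320,390:510],(400,533)),cv2.resize(t[60:180,330:430],(400,480),).__class__(0) if 0 else cv2.resize(t[60:193,330:430],(400,533))]))
cv2.imwrite('pics/full10.png',s)
for c in ('side','top'):
  print([(np.round(d['uv'],1).tolist(),round(d['confidence'],2)) for d in viewer.landmark_of('bail_grip',c)][:2],np.round(proj([RX,RY,.2256],viewer.camera_info(c)),1))
st()
```

```text
(array([ 0.17704668, -0.31269757,  0.12984931]), array([0.34545536, 0.26166048, 0.61733918]))
t 33.92 p [ 0.6447 -0.1744  0.207 ] q [0.    0.799 0.602 0.   ] F [0.05 0.78 0.07] w 0.602
False
t 36.19 p [ 0.6445 -0.1743  0.3365] q [-0.     0.799  0.602 -0.   ] F [-0.44  0.74 -0.15] w 0.603
0.5026587301587302
[([419.7, 220.0], 0.83)] [421.9 219.8]
[([374.7, 119.9], 0.49)] [377.  123.9]
t 39.61 p [ 0.5157 -0.0195  0.367 ] q [-0.     0.799  0.602 -0.   ] F [-0.35  0.12 -0.37] w 0.6
```

View pics/c10.png

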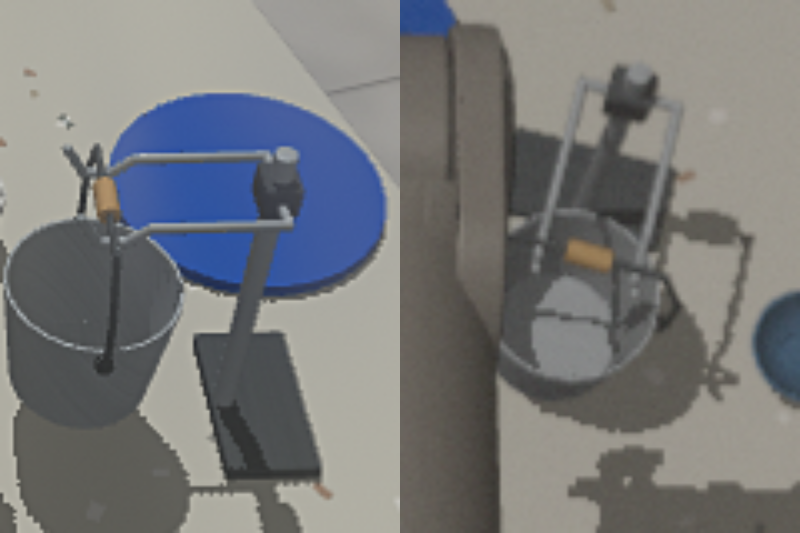

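View pics/full10.png

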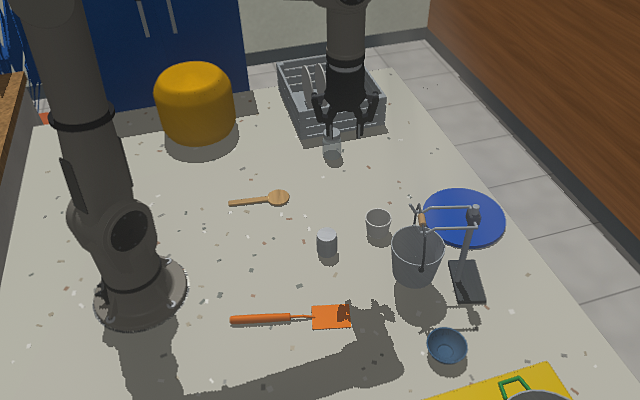

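```bash
python3 -c "
from h import *
job_done(); st()"
```

```text
the job is handed in; nothing more can be done
the job is handed in; nothing more can be done
```

The pail hangs by its handle on both prongs and the job is handed in, at about 40 s on the robot's clock; no verdict is reported.

- **Handle:** I hooked the shut fingers under the sleeve, tilted, and drew them upward. The handle came upright with the pail standing within about 2 mm of its start.
- **Hanging:** I gripped the sleeve from above, carried the pail over the prong tips and lowered it slowly until it touched. I then eased the load off and let go.

**Last checks:**
- The side and top pictures show the wire in the dip of both prongs. The wire was in the middle of the seat, judged from the one seat visible in the wrist picture just before I let go.
- The pail hangs level. Two side pictures half a second apart differ only by image noise, so it is still.
- The gripper is well clear of the pail and rack.
- The bystanders look unmoved in the side picture; I did not measure their positions again.
- The sleeve detections were about 2 px off the predicted seat position in the side view and about 5 px off in the top view. The top one had low confidence (0.49).

**Set-down force:** the set-down briefly overshot. The force reading settled at 5.4 N of push, which with the pail's 3.4 N weight is about 9 N on the rack, under the 15 N limit. I backed off about 0.2 mm, to nearly zero push, before letting go.

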